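# Aim the line laser and clamp its leg at the mark

### The arm

A 7-joint arm with a two-finger parallel gripper is mounted at the origin on the work surface. World frame = base frame: x ahead of the robot, y to its left, z up, the work surface at z = 0. Lengths are in m, angles in rad, forces in N, time in s.
With the tool pointing down it reaches from about 0.35 to 0.9 m from the base axis. Payload 19.9 kg.
Tool frame: the origin (TCP) lies between the finger pads; the fingertips stand 19 mm ahead of it and the grasp point (between the pads) is the TCP; z points along the fingers, y is the line along which they close (so a half turn about z gives the same grasp; the last joint's range is limited). The gripper opens to 94 mm and grips with 3 to 60 N. Pads are 16 mm wide; open, the fingers measure 119 mm over their backs; the gripper's body (75 mm by 177 mm) begins 78 mm behind the grasp point.
Start: joints at [-1.246, 0.417, -0.01, 1.614, 0.005, 1.111, -0.053], TCP at [0.224, 0.583, 0.224] pointing down, gripper open.
Joint ranges: [-2.81, 2.81], [-0.39, 2.02], [-1.27, 1.25], [0.06, 2.57], [-1.19, 4.33], [0.19, 2], [-2.82, 2.82]. Speed limits (rad/s): [1.89, 1.89, 2.39, 2.39, 3.01, 3.01, 3.01].

### API

Orientations are given as a 3x3 rotation matrix whose columns are the frame's x, y, z axes.
In Python, from rig import robot gives the robot as it stands. Calls block until the motion is done:
- robot.move_ptp(position, orientation): joint-space move of the TCP to a pose.
- robot.move_linear(position, velocity=0.15, frame=None, threshold=None): straight line of the TCP; frame=None keeps the orientation; velocity is the mean speed in m/s. With threshold (N) it stops when the force on the tool has changed by that much, and returns True; else False.
- robot.goto_joints(angles): joint-space move.
- robot.gripper_to(opening): finger opening in m; the grip force is fixed at half the most; returns when the fingers have stopped.
- robot.pause(seconds).
- robot.ik(position, orientation): joint angles nearest the present ones, or None.
- robot.get_state(): the state.
- robot.grab_frame(name): name is "side" or "top"; returns the picture (480x640x3 uint8, red, green, blue); there is no depth.
- robot.camera_info(name): a dict with "fx", "fy", "cx", "cy" (pixels), "dist" ([k1, k2, p1, p2, k3] as OpenCV has them; the pictures are not rectified), "rvec" (rotation vector, rad) and "tvec" (3), from world to camera coordinates, as OpenCV has them. Camera axes: x right, y down, z forward; pixel columns grow to the right and rows downward; lengths in m; the calibration is good to about 2 mm. A picture is of the moment at which its call begins. camera_info takes no time and is no camera call.
A pose or a line that the arm cannot do raises robot.PlanningError and nothing moves.
- robot.sign_off(): hands the job in; it is judged then, once.
The state is a dict: "time": time; "qpos": joint angles; "joint_vel": joint speeds; "effort": joint torques, N m; "ee_pos": TCP position; "tool_rot": TCP orientation; "force": force on the tool from outside, world axes, zero at the start; "moment": the same for the moment, N m; "opening": finger opening in m; "grasp_force": force on a finger pad.
Only numpy, scipy, OpenCV 4.12 (cv2) and the standard library are available. Lean on these libraries where they do the work, as an engineer would, in place of code of your own. Each camera call takes 0.05 s, during which the arm holds its last target. There are 200 camera calls.

### The job

Set up the line laser on the painters' table: first turn the black fine-aim knob until the red pointer on the laser head stands at its orange mark. Then draw the spring-loaded sliding leg out by its blue grip post until its white index is at the orange length mark, and only then, holding it there, squeeze the red cam lever fully shut against the post. Finish still holding leg and lever squeezed at the mark (I will put in the safety pin), and leave the things standing around where they are.

Things in the scene. Friction and masses are not known exactly. Their poses are not given: they have to be found in the camera images.
- laser_stand: Line-laser stand, fixed grey base plate 300 (x) x 320 (y) x 12 mm. Origin: centre of its underside, on the table; z up. In its frame (mm): an open channel with the sliding leg runs along y at x = -100, on the robot side; the yellow laser head pans about a vertical axis at x = 30, y = 30 (top at z = 88); the fine-aim knob's axis is at x = -5, y = -115.
- aim_knob (a joint): Black fine-aim bar knob, vertical axis. Rad, 0 at the start, grows clockwise seen from above, limit 3.3. Bar 42 mm long, 14 thick, z = 52 to 82 mm above the table, on a 70 mm square gearbox (top z = 38); it lies along the stand's x at 0 and turns with the knob. The laser head turns 0.3 rad the same way per rad of knob. Friction 0.04 N m, stays where left.
- aim_knob_grip (a point): Point on the knob's axis in the middle of its bar, at z = 75 in the stand frame, where to pinch it. Its frame turns with the knob: x along the bar, z up.
- laser_head (a joint): Pan angle of the laser head and its pointer in rad: 0 at the start, grows clockwise seen from above; always 0.3 x aim_knob. The red pointer is a 6 mm wide bar sticking out of the head's foot, its tip 100 mm from the pan axis; at 0 it points 0.45 rad to the left (anticlockwise from above) of the stand's x axis.
- pointer_tip (a point): Tip of the red pointer (z = 28 in the stand frame).
- aim_mark (a joint): Setting of the orange aim mark, in the same angle as laser_head (aligned when laser_head equals aim_mark). Between 0.3 and 0.75; it is set beforehand and stiff, leave it.
- aim_mark_line (a point): Middle of the inner edge of the orange aim mark, an orange block 10 mm wide with a black centre line, 100 mm from the pan axis; the pointer tip comes to lie exactly at this point (z = 28) when aligned.
- sliding_leg: Steel leg with black foot, slides in the channel along its +y (outwards; axes as the stand's), travel 130 mm. Origin: under its blue carriage, at x = -100, y = -70 + travel, z = 18 mm in the stand frame. A spring pulls it back (-y) with 4.5 N (in) to 6.5 N (out): it starts fully in and runs back whenever not held, even with the lever shut. It carries the blue post and the red lever.
- grip_post (a point): Middle of the outer (-y) face of the blue grip post, at y = -20, z = 70 mm in the leg frame. Post: plate 30 (x) x 10 (y) mm, top at z = 95. Push here towards +y to draw the leg out; one finger goes here, from above, the other outside the red lever, fingers closing along the leg's y. Both fingers move: as they close, the hand must back off (-y) by half the closing to keep the leg still.
- cam_lever (a joint): Red cam lever on the leg, on the +y side of the post: plate 26 x 8 mm, 64 mm long from its hinge (parallel to x, at y = 12, z = 31 mm in the leg frame). Rad: 0 = shut (upright, parallel to the post, at a stop), 0.5 = open (leaning to +y); starts at 0.4 to 0.5. Friction 0.10 N m, stays where left. Over the outsides post and lever measure 66 mm open, 36 mm shut.
- lever_tip (a point): Outer face of the cam lever near its tip, 60 mm above its hinge when shut (y = 16, z = 91 mm in the leg frame when shut). Squeeze it towards the post; keep fingertips above z = 40 mm in the leg frame.
- leg_index (a point): End of the white index bar (6 mm wide) that sticks out of the leg's carriage on the far side of the channel; it sits at x = 32, y = 0, z = 27 mm in the leg frame.
- length_mark (a joint): Setting of the orange length mark: the leg travel in m at which index and mark line up, between 0.05 and 0.11. Set beforehand and stiff, leave it.
- length_mark_line (a point): The orange length mark: orange block 10 mm wide with a black centre line on the far side of the channel, top at z = 41 mm in the stand frame. This point is where the end of the white index comes to lie when the leg is at its mark (z = 45 in the stand frame); axes parallel to the stand's.
- tape_roll: Bystander: tan roll of masking tape, 84 mm across, 24 mm high, lying on the stand's plate near its far right corner. Origin: centre of underside.
- paint_cup: Bystander: white paint cup, 56 mm across, 50 mm high, on the stand's plate on its left side. Origin: centre of underside.
- blue_can_a: Bystander: blue paint can, 100 mm across, 120 mm high, on the table beside the stand. Origin: centre of underside.
- blue_can_b: Bystander: blue paint can with a blue lid, 100 mm across, 120 mm high, on the table beside the stand. Origin: centre of underside.
- red_can: Bystander: black paint can with a red lid, 100 mm across, 120 mm high, on the table beside the stand. Origin: centre of underside.
- brush: Bystander: wooden paint brush, 220 mm long, lying on the table to the right. Origin: centre of underside.

How it is judged:
By the outcome, as a careful person would: the job done as asked, in the order asked, and still so for the second after the job is handed in, while the arm keeps its last pose, push and grip.
It also fails if it takes over 64 s, if anything falls off the work surface, if the arm or the gripper's body presses on something with over 40 N, if the wrist force passes 120 N, or if a joint passes its speed limit or range.

## Working session

There is one attempt and no reset: what is moved stays moved. The work goes in short steps, each a Python script; the robot and the scene stay as the last script left them, time stands still between calls to the robot, and variables do not carry over. Pictures are saved under pics/ and viewed, at most 10 in all, crops included, and the job is handed in when it is done.

```bash
mkdir -p pics; ls; python3 - <<'E'
from rig import robot
import cv2
for n in("top","side"):
    f=robot.grab_frame(n); cv2.imwrite(f"pics/{n}0.png",f[...,::-1]); print(n,robot.camera_info(n))
print(robot.get_state())
E
```

```text
pics
top {'fx': 566.0361289783039, 'fy': 566.0361289783039, 'cx': 327.2126326174133, 'cy': 234.89337193070756, 'dist': array([-0.11251821,  0.        ,  0.        ,  0.        ,  0.        ]), 'rvec': array([ 2.11832808, -2.15630833,  0.12408866]), 'tvec': array([0.02730832, 0.60802823, 1.24655663])}
side {'fx': 540.5495080539936, 'fy': 540.5495080539936, 'cx': 327.0945387901049, 'cy': 245.79470876569098, 'dist': array([-0.00106491,  0.        ,  0.        ,  0.        ,  0.        ]), 'rvec': array([ 2.1683009 , -0.30287811,  0.17603056]), 'tvec': array([-0.58353852,  0.16734183,  1.25235097])}
{'time': 0.1, 'qpos': array([-1.24548402,  0.41789816, -0.01035269,  1.61409148,  0.00467168,
        1.1107116 , -0.0529983 ]), 'joint_vel': array([ 1.35690634e-04, -2.53817644e-03,  6.93780447e-04, -2.60861188e-03,
        9.37566820e-04, -9.07059339e-04,  5.66098587e-05]), 'effort': array([-1.85437971e-04, -8.52554798e+01,  6.39461260e-01, -4.26690102e+01,
       -4.88183345e-02,  1.63036661e-02,  1.33515641e-04]), 'ee_pos': array([0.22401208, 0.58313943, 0.22390712]), 'tool_rot': array([[-9.33490548e-01,  3.58601831e-01, -3.51643205e-04],
       [ 3.58602001e-01,  9.33489985e-01, -1.02587547e-03],
       [-3.96254125e-05, -1.08374501e-03, -9.99999412e-01]]), 'force': array([ 0.30481127,  0.03659227, -0.60290741]), 'moment': array([-0.00019126,  0.01516912,  0.01269655]), 'grasp_force': 0.0, 'opening': 0.09391320702980628}
```

View pics/top0.png

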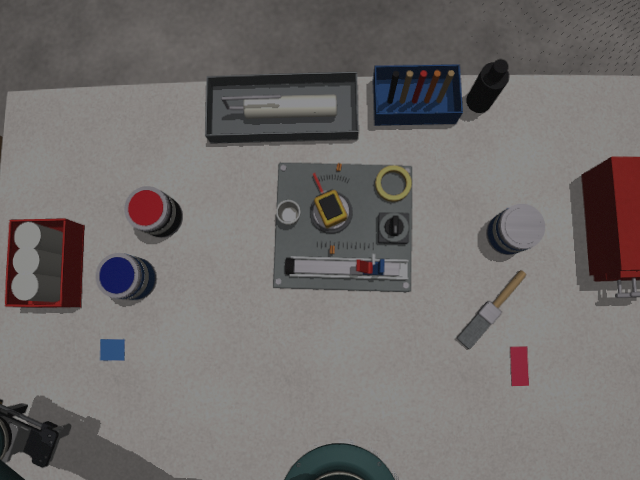

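View pics/side0.png

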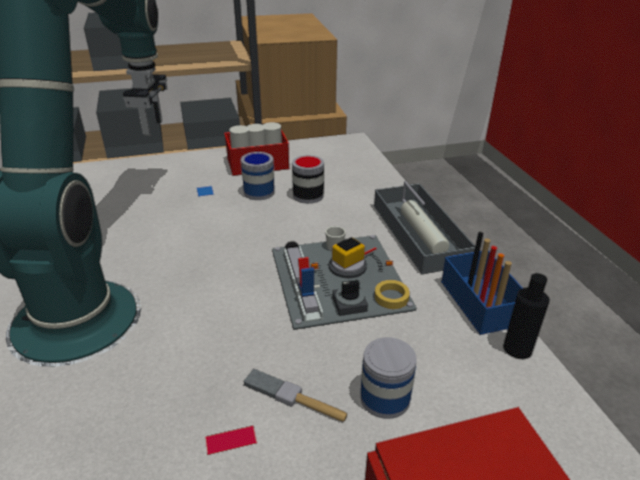

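```bash
cat > h.py <<'E'
import cv2, numpy as np
from rig import robot
CAM={n:robot.camera_info(n) for n in("top","side")}
def ray(n,uv):
    c=CAM[n]; K=np.array([[c['fx'],0,c['cx']],[0,c['fy'],c['cy']],[0,0,1]])
    p=cv2.undistortPoints(np.float64(uv).reshape(-1,1,2),K,c['dist']).reshape(-1,2)
    R=cv2.Rodrigues(c['rvec'])[0]; return -R.T@c['tvec'], np.c_[p,np.ones(len(p))]@R
def on_z(n,uv,z):
    o,d=ray(n,uv); return o+d*((z-o[2])/d[:,2])[:,None]
def proj(n,X):
    c=CAM[n]; K=np.array([[c['fx'],0,c['cx']],[0,c['fy'],c['cy']],[0,0,1]])
    return cv2.projectPoints(np.float64(X).reshape(-1,1,3),c['rvec'],c['tvec'],K,c['dist'])[0].reshape(-1,2)
def blobs(img,kind,roi,amin=3):
    x0,y0,x1,y1=roi; h=cv2.cvtColor(img,cv2.COLOR_RGB2HSV).astype(int); H,S,V=h[...,0],h[...,1],h[...,2]
    m={'orange':(H>=7)&(H<=19)&(S>130)&(V>90),'red':((H<=5)|(H>=172))&(S>130)&(V>70),
       'blue':(H>105)&(H<130)&(S>120)&(V>40)}[kind]
    k=np.zeros(m.shape,np.uint8); k[y0:y1,x0:x1]=m[y0:y1,x0:x1]
    n,l,s,c=cv2.connectedComponentsWithStats(k,connectivity=8)
    return [(c[i].round(2),s[i].tolist()) for i in range(1,n) if s[i,4]>=amin]
E
python3 - <<'E'
from h import *
f=cv2.imread('pics/top0.png')[...,::-1].copy()
cv2.imwrite('pics/crop0.png',cv2.resize(f[155:300,265:425,::-1],None,fx=4,fy=4,interpolation=cv2.INTER_CUBIC))
roi=(270,155,420,300)
for k in('orange','red','blue'): print(k,blobs(f,k,roi))
print(f[170:290:20,285],f[230,250],f[280:300,340],f[170,270:290])
E
```

```text
orange [(array([338.55, 166.73]), [337, 164, 4, 6, 22]), (array([331.54, 249.38]), [330, 246, 4, 8, 24])]
red [(array([317.45, 182.31]), [313, 173, 10, 19, 49]), (array([364.44, 266.3 ]), [357, 260, 16, 14, 172])]
blue [(array([378.37, 267.17]), [373, 259, 11, 16, 126])]
[[ 84  84  86]
 [ 82  85  86]
 [139 139 142]
 [ 72  75  75]
 [ 85  88  88]
 [ 28  27  28]] [138 135 132] [[ 83  86  86]
 [ 82  85  85]
 [ 83  87  86]
 [ 83  86  86]
 [ 83  86  85]
 [ 83  86  86]
 [ 82  85  85]
 [ 83  87  86]
 [ 77  81  80]
 [ 61  63  63]
 [119 118 116]
 [139 136 134]
 [139 136 134]
 [139 137 134]
 [139 136 134]
 [139 135 133]
 [139 136 133]
 [138 134 132]
 [138 135 132]
 [139 136 133]] [[138 133 130]
 [139 134 131]
 [138 134 131]
 [137 133 131]
 [138 134 131]
 [137 133 130]
 [138 135 132]
 [131 127 125]
 [ 73  74  74]
 [ 79  82  82]
 [ 81  84  84]
 [ 76  78  78]
 [ 86  84  87]
 [ 96  94  98]
 [ 93  92  95]
 [ 84  84  86]
 [ 82  85  86]
 [ 83  86  86]
 [ 83  86  86]
 [ 82  85  85]]
```

View pics/crop0.png

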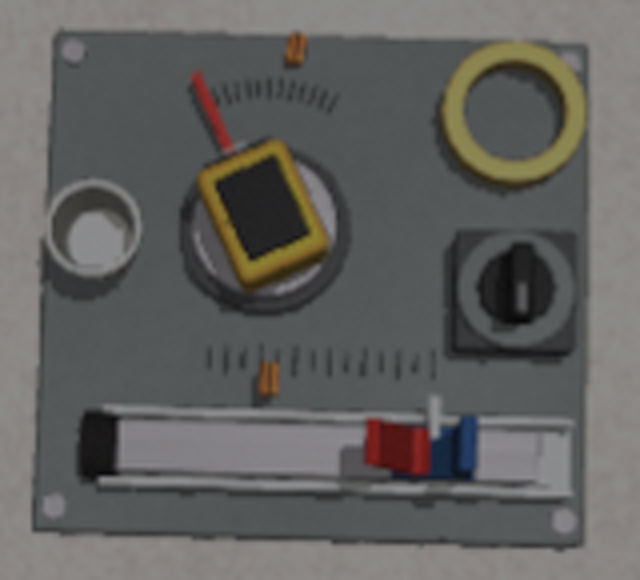

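```bash
cat >> h.py <<'E'
def stand(f):
    g=cv2.cvtColor(f,cv2.COLOR_RGB2GRAY).astype(float)
    L=[]
    for side in 'tblr':
        P=[]
        for t in range(295,400,3) if side in 'tb' else range(180,282,3):
            rng={'t':range(156,172),'b':range(298,282,-1),'l':range(270,288),'r':range(418,404,-1)}[side]
            v=np.array([g[r,t] if side in'tb' else g[t,r] for r in rng])
            j=np.where(v<108)[0]
            if len(j)==0 or j[0]==0: continue
            j=j[0]; s=j-1+(v[j-1]-108)/(v[j-1]-v[j]); r=rng[0]+s*(rng[1]-rng[0])
            P.append((t,r) if side in'tb' else (r,t))
        X=on_z('top',P,.012)[:,:2]
        x=cv2.fitLine(X.astype(np.float32),cv2.DIST_HUBER,0,.0005,.01).ravel(); L.append(x)
    def X(a,b):
        return a[2:]+a[:2]*np.linalg.solve(np.c_[a[:2],-b[:2]],b[2:]-a[2:])[0]
    t,b,l,r=L; return np.array([X(t,l),X(t,r),X(b,r),X(b,l)])  # (+x+y),(+x-y),(-x-y),(-x+y)
def spose(f):
    c=stand(f); o=c.mean(0); ex=(c[0]+c[1]-c[2]-c[3]); ey=(c[0]+c[3]-c[1]-c[2])
    a=np.arctan2(*ex[::-1]); b=np.arctan2(-ey[0],ey[1]); return o,(a+b)/2,a,b,c
E
python3 - <<'E'
from h import *
f=cv2.imread('pics/top0.png')[...,::-1].copy()
o,y,a,b,c=spose(f); print(o,y,a,b,[np.linalg.norm(c[i]-c[i-1]).round(4) for i in range(4)])
print('cam',ray('top',[0,0])[0])
R=np.array([[np.cos(y),-np.sin(y)],[np.sin(y),np.cos(y)]])
S=lambda uv,z:((on_z('top',uv,z)[:,:2]-o)@R*1000).round(1)
print('aim mark',S([338.55,166.73],.028),'len mark',S([331.54,249.38],.041),'ptr tip',S([314,173],.028),'ptr c',S([317.45,182.31],.028))
print('index',S([373.3,257.5],.045),'post c',S([382,266],.113),'knob',S([394.5,226],.082),'head top',S([331,208],.088))
for n,p in dict(knob=(-5,-115,82),pan=(30,30,88),post=(-100,-85,113),index=(-68,-70,45)).items():
    p=np.array(p)/1000; w=np.r_[R@p[:2]+o,p[2]]; print(n,w,proj('top',w),proj('side',w))
E
```

```text
[ 0.6336132  -0.02003699] -0.049462132 -0.049126606 -0.049797654 [np.float32(0.3005), np.float32(0.3199), np.float32(0.2997), np.float32(0.3196)]
cam [ 0.42793819 -0.01313265  1.31948624]
aim mark [[137.4  14.5]] len mark [[-59.6  24.4]] ptr tip [[120.7  71.6]] ptr c [[98.6 62.7]]
index [[-75.7 -70.7]] post c [[-100.3  -86. ]] knob [[  -8.2 -114. ]] head top [[27.  27.5]]
knob [ 0.62293352 -0.13464913  0.082     ] [[394.98768193 224.60674822]] [[350.145812   280.92816585]]
pan [0.6650598  0.00844306 0.088     ] [[329.92393459 206.654332  ]] [[348.27498393 241.97357861]]
post [ 0.52953296 -0.09998884  0.113     ] [[381.5188953  265.84804257]] [[307.06897494 267.9373216 ]]
index [ 0.56223546 -0.08658933  0.045     ] [[373.08972569 254.1068391 ]] [[319.12468098 285.03956024]]
```

```bash
cat >> h.py <<'E'
O=np.array([0.6336132,-0.02003699]); YAW=-0.049462132
RS=np.array([[np.cos(YAW),-np.sin(YAW)],[np.sin(YAW),np.cos(YAW)]])
W=lambda x,y,z: np.r_[RS@np.array([x,y])/1000+O,z/1000]   # stand mm -> world
S=lambda uv,z:(on_z('top',uv,z)[:,:2]-O)@RS*1000
def down(a):  # tool pointing down, tool y at stand-frame angle 90deg - a (clockwise a), flip by a+pi
    t=YAW+np.pi/2-a; y=np.array([np.cos(t),np.sin(t),0]); z=np.array([0,0,-1.]); return np.c_[np.cross(y,z),y,z]
E
python3 - <<'E'
from h import *
for n,p in dict(knob=W(-5,-115,75),knobhi=W(-5,-115,200),leg0=W(-100,-70,93),leg1=W(-100,30,93)).items():
    for a in (0,np.pi,-np.pi,1,1.978,1.978-np.pi):
        q=robot.ik(p,down(a)); print(n,round(a,2),None if q is None else np.round(q,2))
E
```

```text
knob 0 [-0.21  0.66  0.52  1.71 -0.41  0.88  2.01]
knob 3.14 [-0.36  0.74  0.75  1.71 -0.61  0.94 -0.98]
knob -3.14 [-0.36  0.74  0.75  1.71 -0.61  0.94 -0.98]
knob 1 [-0.28  0.69  0.62  1.71 -0.49  0.9   1.07]
knob 1.98 [-0.31  0.71  0.68  1.71 -0.55  0.92  0.13]
knob -1.16 [ 0.88  0.91 -1.09  1.67  0.88  1.14  2.22]
knobhi 0 [-0.33  0.55  0.7   1.62 -0.38  1.11  1.99]
knobhi 3.14 [-0.44  0.61  0.89  1.63 -0.51  1.15 -1.05]
knobhi -3.14 [-0.44  0.61  0.89  1.63 -0.51  1.15 -1.05]
knobhi 1 [-0.38  0.58  0.79  1.63 -0.44  1.13  1.04]
knobhi 1.98 [-0.36  0.56  0.76  1.62 -0.42  1.12  0.04]
knobhi -1.16 [ 0.88  0.71 -1.09  1.58  0.65  1.25  2.37]
leg0 0 [-0.34  0.49  0.56  1.96 -0.35  0.8   1.94]
leg0 3.14 [-0.62  0.63  0.95  1.96 -0.66  0.89 -0.94]
leg0 -3.14 [-0.62  0.63  0.95  1.96 -0.66  0.89 -0.94]
leg0 1 [-0.42  0.51  0.66  1.96 -0.43  0.81  1.  ]
leg0 1.98 [-0.46  0.53  0.71  1.96 -0.47  0.82  0.06]
leg0 -1.16 [ 0.92  0.7  -1.09  1.92  0.75  1.    2.17]
leg1 0 [-0.36  0.45  0.34  1.96 -0.21  0.77  1.62]
leg1 3.14 [-0.66  0.53  0.73  1.96 -0.48  0.82 -1.28]
leg1 -3.14 [-0.66  0.53  0.73  1.96 -0.48  0.82 -1.28]
leg1 1 [-0.48  0.47  0.49  1.96 -0.31  0.79  0.71]
leg1 1.98 [-0.57  0.49  0.6   1.96 -0.38  0.8  -0.2 ]
leg1 -1.16 [-0.18  0.43  0.12  1.95 -0.07  0.77  2.66]
```

```bash
python3 - <<'E'
from h import *
robot.move_ptp(W(-5,-115,180),down(0))
robot.gripper_to(.045)
robot.move_linear(W(-5,-115,75),velocity=.12)
robot.gripper_to(.0)
s=robot.get_state(); print(s['time'],s['opening'],s['grasp_force'],s['force'].round(1),s['ee_pos']-W(-5,-115,75))
q=s['qpos'].copy(); q[6]-=1.978; robot.goto_joints(q)
s=robot.get_state(); print(s['time'],s['opening'],s['force'].round(1),s['moment'].round(2),s['ee_pos']-W(-5,-115,75), q[6]-s['qpos'][6])
f=robot.grab_frame('top'); cv2.imwrite('pics/t1.png',f[...,::-1]);
cv2.imwrite('pics/c1.png',cv2.resize(f[155:300,265:425,::-1],None,fx=4,fy=4,interpolation=cv2.INTER_CUBIC))
roi=(270,155,420,240)
for k in('orange','red'): print(k,blobs(f,k,roi))
E
```

```text
5.5 0.013723249683495371 29.996230602264404 [-0.8 -2.6  2.3] [ 4.64425285e-05 -4.19669212e-04  1.87346279e-04]
7.2917 0.01364876977361912 [ 1.4 -1.7  0.4] [-0.64 -0.24  0.01] [ 0.00013332 -0.00044918  0.00020074] -0.0008659394861218334
orange [(array([338.58, 166.75]), [337, 164, 4, 7, 24])]
red [(array([336.12, 179.4 ]), [334, 170, 6, 20, 52])]
```

View pics/c1.png

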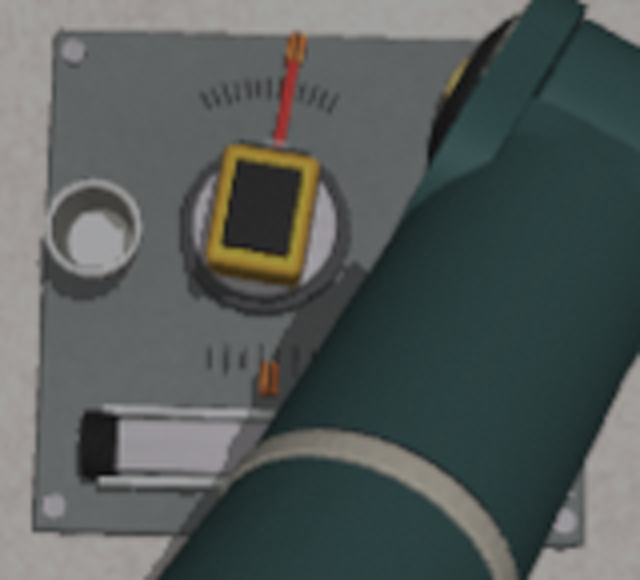

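```bash
python3 - <<'E'
from h import *
def ang(uv,z=.028): p=S(uv,z)[0]-[30,30]; return p.round(1),np.arctan2(p[1],p[0])
f=cv2.imread('pics/t1.png')[...,::-1].astype(float)
print('ptr',ang([336.12,179.4]),'mark',ang([338.58,166.75]))
# subpixel weights: redness / orangeness
R,G,B=f[...,0],f[...,1],f[...,2]
sat=np.clip(R-B-12,0,None)
def row(r,x0,x1): w=sat[r,x0:x1]; return (w*np.arange(x0,x1)).sum()/w.sum()
pr=[(row(r,328,346),r) for r in range(173,187)]
print('ptr rows',[round(p[0],2) for p in pr]); 
b=np.polyfit([p[1] for p in pr],[p[0] for p in pr],1)
mr=[(row(r,330,347),r) for r in range(164,169)]
print('mark rows',[round(p[0],2) for p in mr],'line extrap',[round(np.polyval(b,p[1]),2) for p in mr])
print('axis',[ang([np.polyval(b,r),r])[1] for r in(173,180,186)],[ang(p)[1] for p in mr])
print(-proj('top',W(30,30,28)))
E
```

```text
ptr (array([ 76.8, -10.7]), np.float64(-0.13908710644409228)) mark (array([107.4, -15.6]), np.float64(-0.14404329475677694))
ptr rows [np.float64(337.45), np.float64(337.18), np.float64(336.91), np.float64(336.69), np.float64(336.54), np.float64(336.41), np.float64(336.26), np.float64(336.12), np.float64(335.95), np.float64(335.82), np.float64(335.65), np.float64(335.39), np.float64(335.2), np.float64(335.07)]
mark rows [np.float64(339.09), np.float64(338.9), np.float64(338.64), np.float64(338.39), np.float64(338.23)] line extrap [np.float64(338.88), np.float64(338.71), np.float64(338.53), np.float64(338.36), np.float64(338.19)]
axis [np.float64(-0.14083040049741102), np.float64(-0.14175916907933875), np.float64(-0.14295915226463096)] [np.float64(-0.1443036040702859), np.float64(-0.14405624370014058), np.float64(-0.1424781727652686), np.float64(-0.14100167201899302), np.float64(-0.14126044457394182)]
[[-330.4603658  -211.54096354]]
```

```bash
python3 - <<'E'
from h import *
robot.gripper_to(.045)
robot.move_linear(W(-5,-115,180),velocity=.12)
robot.move_ptp(W(-100,-57,180),down(0))
robot.gripper_to(.094)
robot.move_linear(W(-100,-57,93),velocity=.1)
robot.gripper_to(.084); robot.pause(.3)
s0=robot.get_state()
hit=robot.move_linear(W(-100,-38,93),velocity=.012,threshold=2.5)
s=robot.get_state()
loc=lambda s:(RS.T@(s['ee_pos'][:2]-O)*1000).round(2)
print(hit,s0['opening'],s0['time'],s['time'],loc(s0),loc(s),'pad y',loc(s)[1]-s['opening']*500,(s['force']-s0['force']).round(2))
for n in('top','side'): cv2.imwrite(f'pics/{n}2.png',robot.grab_frame(n)[...,::-1])
f=cv2.imread('pics/side2.png'); g=cv2.imread('pics/top2.png')
cv2.imwrite('pics/both2.png',np.hstack([cv2.resize(f[220:340,260:390],None,fx=3,fy=3,interpolation=2),cv2.resize(g[155:300,265:425],(400,360),interpolation=2)]))
E
```

```text
True 0.08418106254805596 13.175 14.0333 [-100.02  -57.01] [-100.06  -48.51] pad y -90.47058647022257 [ 0.08 -4.61  3.3 ]
```

View pics/both2.png

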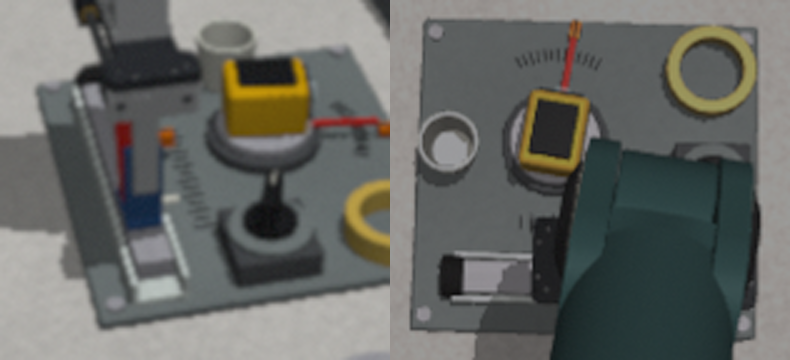

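```bash
python3 - <<'E'
from h import *
loc=lambda s:(RS.T@(s['ee_pos'][:2]-O)*1000).round(2)
robot.move_linear(W(-100,45.9,93),velocity=.05)
robot.pause(.3)
s=robot.get_state(); print(s['time'],loc(s),s['opening'],s['force'].round(2))
for n in('top','side'): cv2.imwrite(f'pics/{n}3.png',robot.grab_frame(n)[...,::-1])
f=cv2.imread('pics/side3.png'); g=cv2.imread('pics/top3.png')
cv2.imwrite('pics/both3.png',np.hstack([cv2.resize(f[230:300,280:350],(560,560),interpolation=2),cv2.resize(g[155:300,265:425],(240,560),interpolation=2)]))
print('pred index',proj('side',W(-68,24.4,45)),'mark',proj('side',W(-64,24.4,45)))
print(blobs(f[...,::-1].copy(),'orange',(280,230,345,310)))
E
```

```text
16.4667 [-100.45   45.27] 0.08397113951231577 [ 0.14 -6.59 -2.52]
pred index [[310.86276437 261.90162346]] mark [[312.409331   261.69747086]]
[(array([314.17, 265.69]), [311, 263, 7, 6, 35])]
```

View pics/both3.png

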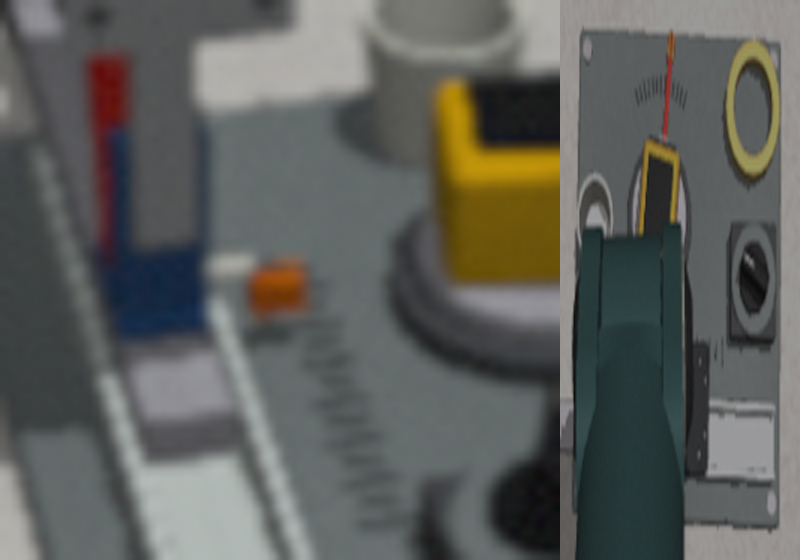

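```bash
python3 - <<'E'
from h import *
t=cv2.imread('pics/top0.png')[...,::-1].astype(float)
sat=np.clip(t[...,0]-t[...,2]-12,0,None)
for r in range(246,254):
    w=sat[r,325:338]; u=(w*np.arange(325,338)).sum()/w.sum(); print(r,round(u,2),S([u,r],.041).round(2),w.sum())
v=t.mean(2)
for r in range(253,259):
    p=v[r,366:381]; w=np.clip(p-95,0,None); u=(w*np.arange(366,381)).sum()/max(w.sum(),1); print('idx',r,p.astype(int),round(u,2),S([u,r],.045).round(2))
for n in('side0','side3'):
    a=cv2.imread(f'pics/{n}.png').mean(2)
    print(n); print(a[280:292,314:326].astype(int) if n=='side0' else a[258:270,304:318].astype(int))
print(proj('side',[W(-68,-70,45),W(-76,-70,45),W(-68,24,45),W(-76,24,45)]))
E
```

```text
246 332.04 [[-51.87  23.48]] 242.0
247 332.03 [[-54.16  23.42]] 273.0
248 331.98 [[-56.45  23.46]] 269.0
249 331.98 [[-58.74  23.38]] 269.0
250 331.83 [[-61.04  23.66]] 275.0
251 331.76 [[-63.33  23.74]] 285.0
252 331.79 [[-65.61  23.59]] 281.0
253 331.78 [[-67.89  23.54]] 152.0
idx 253 [ 90  90  90  92  92  94 101 104  98  95  90  91  91  90  89] 372.88 [[-65.5  -69.46]]
idx 254 [ 89  89  91  91  91  95 112 130 121 104  90  90  90  90  90] 373.31 [[-67.74 -70.49]]
idx 255 [ 88  88  90  89  90  95 116 140 132 107  91  90  90  90  91] 373.35 [[-70.01 -70.64]]
idx 256 [ 89  88  88  89  90  94 116 139 132 107  90  90  90  90  91] 373.36 [[-72.28 -70.7 ]]
idx 257 [ 89  89  84  71  71  83 117 139 130 102  90  90  90  90  90] 373.26 [[-74.56 -70.53]]
idx 258 [114 113 107  97  91  83 116 140 133 108  92  84  82  80  76] 371.4 [[-76.95 -66.39]]
side0
[[ 80  99 100 101  96  88  79  78  79  84  87  90]
 [ 81  98 101 100  97  93  86  84  83  88  89  87]
 [ 80  98 102 102 100  98  90  80  76  76  80  83]
 [ 81  97 101 101 103 102  96  90  86  85  83  87]
 [ 88 110 116 118 121 114 101  94  90  82
[... 499 characters left out ...]
64  85 101 104 105 106 107 106 105 106 106 106 105]
 [ 47  63  93 113 120 121 123 117 108 103 104 107 106 106]
 [ 47  77 119 146 155 156 154 136 106  94  97 101 102 104]
 [ 49  84 127 150 156 154 145 124  97  83  83  85  90  89]
 [ 48  75 108 127 127 124 113  99  87  84  84  84  86  89]
 [ 44  67  92 107 108 104  92  78  71  71  74  74  74  77]
 [ 43  65  94 110 105 102  88  67  61  62  59  60  60  69]
 [ 43  74 117 132 114 101  88  67  56  57  57  58  59  70]
 [ 50  82 131 153 131 106  92  75  66  64  68  75  76  80]
 [ 51  80 134 163 149 114  98  88  74  75  82  90  91  92]]
[[319.12466872 285.03956243]
 [315.85646163 285.50074571]
 [310.89586182 261.99431533]
 [307.79666032 262.40353354]]
```

```bash
python3 - <<'E'
from h import *
def st():
    s=robot.get_state(); y=(RS.T@(s['ee_pos'][:2]-O)*1000)[1]; return s,y,y-s['opening']*500+90.47
T=94.4; comp=.63
def hand(g,extra=0): robot.move_linear(W(-100,T-90.47+g/2+comp+extra,93),velocity=.02)
hand(84)
gs=[80,76,72,68]+list(range(66,37,-2))
for g in gs:
    d=.25*(2 if g<=66 else 4)
    hand(g,d)            # half the back-off before the closing, half after
    robot.gripper_to(g/1000)
    hand(g)
    s,y,tr=st(); print(g,round(s['time'],2),round(s['opening']*1000,2),round(tr,2),round(s['grasp_force'],1),s['force'][:2].round(1))
    if s['time']>48 or abs(tr-T)>4: break
for n in('top','side'): cv2.imwrite(f'pics/{n}4.png',robot.grab_frame(n)[...,::-1])
E
```

```text
80 17.62 79.68 94.43 3.2 [ 0.2 -5.8]
76 18.43 76.0 94.29 3.2 [ 0.1 -6.6]
72 19.24 72.3 94.1 3.2 [ 0.3 -6.2]
68 20.05 67.89 94.34 3.2 [-0.9 -5.8]
66 20.81 66.03 94.31 3.0 [-0.2 -6.3]
64 21.57 64.0 94.32 3.0 [-1.  -5.9]
62 22.32 61.85 94.42 3.0 [ 0.5 -6.6]
60 23.08 59.97 94.36 5.8 [ 0.1 -5.8]
58 23.84 58.15 94.26 5.6 [ 0.1 -5.8]
56 24.6 56.14 94.29 5.4 [ 0.7 -5.7]
54 25.36 54.32 94.18 5.3 [-0.4 -5.3]
52 26.12 52.18 94.27 5.2 [-0.6 -6.4]
50 26.88 50.1 94.29 5.1 [-0.8 -6.8]
48 27.63 48.09 94.3 5.0 [-0.7 -5.5]
46 28.39 46.18 94.26 4.9 [-0.5 -6.2]
44 29.15 44.01 94.34 4.8 [-0.4 -6.2]
42 29.91 42.27 94.2 4.7 [ 0.1 -5.9]
40 30.67 40.15 94.24 4.7 [-0.2 -6. ]
38 31.43 38.41 94.13 4.6 [-0.5 -5.8]
```

Beautiful. Final squeeze and check.

```bash
python3 - <<'E'
from h import *
def st():
    s=robot.get_state(); y=(RS.T@(s['ee_pos'][:2]-O)*1000)[1]; return s,y,y-s['opening']*500+90.47
T=94.4; comp=.63
def hand(g,extra=0): robot.move_linear(W(-100,T-90.47+g/2+comp+extra,93),velocity=.02)
robot.gripper_to(.036); hand(36); robot.gripper_to(.02); hand(36)
s,y,tr=st(); hand(36,T-tr); robot.pause(.5)
s,y,tr=st(); print(round(s['time'],2),s['opening']*1000,tr,s['grasp_force'],s['force'].round(1))
f=robot.grab_frame('side')[...,::-1]; g=robot.grab_frame('top')[...,::-1]; cv2.imwrite('pics/side5.png',f)
print(f.mean(2)[258:268,304:314].astype(int)); print(blobs(g[...,::-1].copy(),'red',(300,155,350,200)),blobs(g[...,::-1].copy(),'orange',(300,155,350,200)))
cv2.imwrite('pics/both5.png',np.hstack([cv2.resize(f[220:300,270:350],(480,480),interpolation=2),cv2.resize(g[155:300,265:425],(320,480),interpolation=2)]))
E
```

```text
33.25 35.478503348349136 94.34246297998673 30.018405318260193 [-0.8 -6.5 -1.4]
[[ 70  66  86 102 106 108 106 106 105 104]
 [ 66  65  87 104 107 107 105 104 104 107]
 [ 54  61  86 102 106 107 109 108 105 104]
 [ 47  65  96 116 122 126 127 119 107 103]
 [ 47  79 124 152 156 156 155 135 105  95]
 [ 50  84 125 150 155 150 141 120  94  84]
 [ 50  78 107 123 126 121 107  91  82  81]
 [ 53  76 100 108 109 104  90  74  68  71]
 [ 53  76 104 113 106 102  89  66  60  61]
 [ 54  85 124 133 114 100  89  67  56  57]]
[(array([336.12, 179.4 ]), [334, 170, 6, 20, 52])] [(array([338.58, 166.75]), [337, 164, 4, 7, 24]), (array([344., 197.]), [344, 196, 1, 3, 3])]
```

View pics/both5.png

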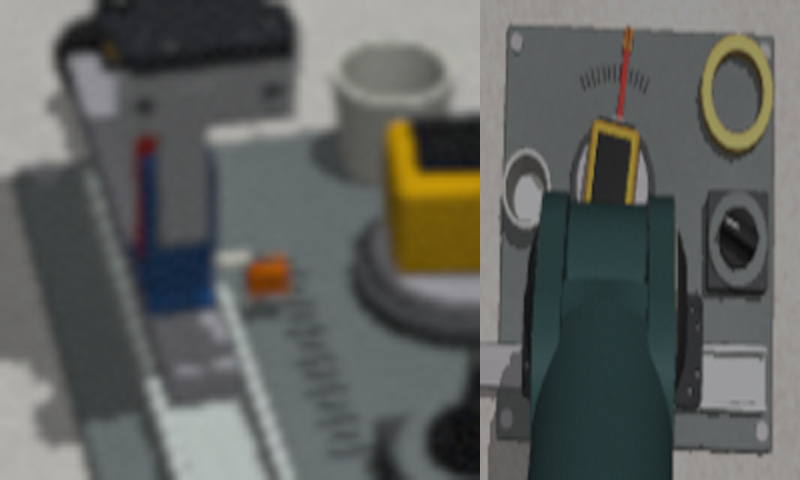

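```bash
python3 -c "
from rig import robot
print(robot.sign_off())"
```

```text
the job is handed in; nothing more can be done
None
```

The job is handed in at about 33 s. The red pointer is at its orange mark to within about 0.002 rad. The leg is held at 94.3 mm travel, against the 94.4 mm I measured for the length mark. The cam lever is squeezed shut with 30 N, and nothing on the stand's plate appears to have been moved (the cans and brush were not re-checked).

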